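Free the red key from its spring bar

ROBOT

A 7-joint arm with a two-finger parallel gripper is mounted at the origin on the work surface. World frame = base frame: x ahead of the robot, y to its left, z up, the work surface at z = 0. Lengths are in m, angles in rad, forces in N, time in s.
With the tool pointing down it reaches from about 0.425 to 0.8 m from the base axis. Payload 8.3 kg.
Tool frame: the origin (TCP) lies midway between the tips of the shut fingers; the grasp point (between the pads) lies 19 mm behind it; z points along the fingers, y is the line along which they close (so a half turn about z gives the same grasp; the last joint's range is limited). The gripper opens to 85 mm and grips with 20 to 120 N. Pads are 22 mm wide; open, the fingers measure 114 mm over their backs; the gripper's body (76 mm by 85 mm) begins 54 mm behind the grasp point. The pads swing forward as they close: fully open they stand 13 mm farther back than shut.
Start: joints at [1.242, 0.383, 0.016, 1.37, -0.006, 1.388, -0.046], TCP at [0.164, -0.603, 0.231] pointing down, gripper open.
Joint ranges: [-2.95, 2.95], [-0.25, 2.06], [-1.52, 1.56], [0.18, 2.33], [-1.44, 4.58], [0.02, 2.06], [-3.01, 3.01]. Speed limits (rad/s): [2.39, 2.39, 3.01, 3.01, 3.14, 3.14, 3.14].

INTERFACE

Orientations are given as a rotation vector (axis times angle).
In Python, from rig import bot gives the robot as it stands. The module is installed in compiled form; this text tells all that it offers. Calls block until the motion is done:
- bot.move_pose(position, orientation): joint-space move of the TCP to a pose.
- bot.move_straight(position, rotation=None, velocity=0.15, guard=None): straight line of the TCP; rotation=None keeps the orientation; velocity is the mean speed in m/s. With guard (N) it stops when the force on the tool has changed by that much, and returns True; else False.
- bot.move_j(angles): joint-space move.
- bot.open() and bot.clamp(): open the fingers fully, or close them until they stop; the grip force is fixed at half the most.
- bot.pause(seconds).
- bot.ik(position, orientation): joint angles nearest the present ones, or None.
- bot.get_state(): the state.
- bot.get_image(name): name is "scene" or "side" or "wrist"; returns a dict with "img" (384x512x3 uint8, red, green, blue), "depth" (384x512 float32, m along the optical axis (not along the pixel's ray), 0 where there is no reading), "camera_matrix" (3x3 intrinsics, pixels), "distortion" ([k1, k2, p1, p2, k3] as OpenCV has them; the pictures are not rectified), "world_to_cam" (4x4, takes a point from world to camera coordinates). Camera axes: x right, y up, looking along -z (the intrinsics and any distortion apply to the point x, -y, -z); pixel columns grow to the right and rows downward; lengths in m; the calibration is good to about 2 mm. A picture is of the moment at which its call begins.
A pose or a line that the arm cannot do raises bot.IKError and nothing moves.
- bot.close_job(): hands the job in; it is judged then, once.
The state is a dict: "time_s": time; "qpos": joint angles; "joint_vel": joint speeds; "joint_torque": joint torques, N m; "position": TCP position; "orientation": TCP orientation; "contact_force": force on the tool from outside, world axes, zero at the start; "ft_torque": the same for the moment, N m; "opening": opening from 0.0 (shut) to 1.0 (fully open); "gripper_force": force on a finger pad.
Only numpy, scipy, OpenCV 4.12 (cv2) and the standard library are available. Lean on these libraries where they do the work, as an engineer would, in place of code of your own. Each camera call takes 0.05 s, during which the arm holds its last target. There are 200 camera calls.

TASK

Pick up the orange-handled forked tool, straddle the upright pin of the red key's spring bar with its two tines and push the pin sideways, squeezing the spring, until the red key drops off the bar into the tray of its stand. Let the bar spring back, then lay the tool down on the desk, clear of that stand. Touch the red key and its stand only with the tool, do not let go of the tool in the air, and leave the blue key hanging.

Things in the scene. Friction and masses are not known exactly. Their poses are not given: they have to be found in the camera images.
- fork: Forked tool lying flat, 176 mm long, 120 g. Origin: underside, at the grip point; x to the tines, z up. Orange handle 22 wide (y), 20 high, x -70 to 30: grip across y at the origin, 40 N or more. Steel fork 8 thick, mid-plane 10 above the underside; tines x 63 to 106, 30 apart inside, 42 outside. (A wood-handled letter opener lies near too: not needed.)
- stand_red: Fixed pale-wood and brass key stand with the red key (its twin holds the blue). Origin on the desk midway between the lugs, under the bar; x across the bar, away from the robot, y along it. Tray x -35 to 105, y -35 to 100, 28 mm high. Brass lugs at y -11 and 11, each 6 thick, and spring barrel at y 74 to 100: tops 125 high. Bar: 8 mm round, along y, 115 high, through lugs and key.
- bar_red (a joint): Slide of the spring bar, m: 0 at rest, grows to the stand's +y, stop 0.034. Push it by its upright steel pin, 10 mm round, white tip, at stand x 0, y 34 mm (at rest), top 166 mm high; 126 to 160 mm is free to push, above all else. Spring 1.2 N at rest, 3 N at 0.030; returns by itself. The key drops off by 0.022; push to about 0.027.
- key_red: Key, 35 g: red plastic head 34 x 34 x 8 mm with a 16 mm square eye, steel blade to 53 mm below the eye centre. Origin: eye centre; hangs on the bar with it 111 mm above the desk, blade down. Freed, it falls about 40 mm onto a slope and comes to rest in the stand's tray.
- key_blue: The same key with a blue head, hanging in the twin stand; to be left alone. Origin: centre of its eye.
There are look-alikes about, which are no part of the job. Leave any purple look-alike of the stand_red alone.

How it is judged:
On the way:
1. the spring bar is being compressed by the forked tool: bar in by more than 10 mm with the tool pushing on it (value of joint bar_red above 0.01 m and contact force between fork and stand_red above 0.3 N), for 0.05 s.
At the end, for the whole second after the job is handed in: Red key at rest in its stand's tray (eye centre under 75 mm high), its bar within 4 mm of rest; the forked tool at rest on the desk (origin under 30 mm high), not touching the red key's stand; the blue key within 20 mm of where it hung (z of key_red in the frame of stand_red below 0.075 m and x of key_red in the frame of stand_red between -0.05 and 0.12 m and y of key_red in the frame of stand_red between -0.05 and 0.115 m and linear speed of each of key_red, fork below 0.03 m/s and value of joint bar_red below 0.004 m and height (world z) of fork below 0.03 m and contact force between fork and stand_red below 0.1 N and distance of key_blue from where it was at the start of the episode below 0.02 m).
It fails at once if the fingers or arm touch the red key's stand or bar (over 1 N) (contact force between any of the fingers, the arm and stand_red above 1 N).
It fails at once if the fingers or arm touch the red key (over 0.5 N) (contact force between any of the fingers, the arm and key_red above 0.5 N).
It fails at once if the tool is let go in the air, its origin more than 60 mm up (height (world z) of fork above 0.06 m and contact force between the fingers and fork below 0.05 N).
It fails at once if the blue key is moved by more than 40 mm or knocked off its bar (distance of key_blue from where it was at the start of the episode above 0.04 m).
It also fails if it takes over 54 s, if anything falls off the work surface, if the arm or the gripper's body presses on something with over 40 N, if the wrist force passes 120 N, or if a joint passes its speed limit or range.

## Working session

There is one attempt and no reset: what is moved stays moved. The work goes in short steps, each a Python script; the robot and the scene stay as the last script left them, time stands still between calls to the robot, and variables do not carry over. Pictures are saved under pics/ and viewed, at most 10 in all, crops included, and the job is handed in when it is done.

```bash
mkdir -p pics && cat > h.py <<'E'
import numpy as np, cv2
from rig import bot
def grab(n):
    r=bot.get_image(n); np.savez(f'{n}.npz',**r); return r
def load(n): return dict(np.load(f'{n}.npz'))
def ray(r,uv):
    uv=np.array(uv,float).reshape(-1,1,2)
    p=cv2.undistortPoints(uv,r['camera_matrix'],r['distortion']).reshape(-1,2)
    d=np.c_[p[:,0],-p[:,1],-np.ones(len(p))]
    W=np.linalg.inv(r['world_to_cam']); return W[:3,3],d@W[:3,:3].T
def plane(r,uv,z):
    o,d=ray(r,uv); return o+d*((z-o[2])/d[:,2])[:,None]
def cloud(r):   # world point per pixel
    h,w=r['depth'].shape; v,u=np.mgrid[:h,:w]
    o,d=ray(r,np.c_[u.ravel(),v.ravel()]); P=o+d*r['depth'].reshape(-1,1)
    P[r['depth'].ravel()==0]=np.nan; return P.reshape(h,w,3)
def proj(r,P):
    P=np.atleast_2d(P); c=np.c_[P,np.ones(len(P))]@r['world_to_cam'].T
    c=c[:,:3]*[1,-1,-1]
    return cv2.projectPoints(c,np.zeros(3),np.zeros(3),r['camera_matrix'],r['distortion'])[0].reshape(-1,2)
def save(n,img): cv2.imwrite(f'pics/{n}.png',img[:,:,::-1])
E
python3 - <<'E'
from h import *
ims=[]
for n in('scene','side','wrist'):
    r=grab(n); W=np.linalg.inv(r['world_to_cam']); print(n,W[:3,3].round(3),(-W[:3,2]).round(2),r['camera_matrix'][0,0])
    if n!='wrist': save(n+'0',cv2.resize(r['img'],(800,600),interpolation=cv2.INTER_CUBIC))
s=bot.get_state();print(s['time_s'],s['orientation'],s['position'])
E
```

```text
scene [0.737 0.409 0.645] [-0.37 -0.63 -0.68] 362.27322937482035
side [ 0.315 -1.055  0.849] [ 0.09  0.79 -0.61] 427.75196877237244
wrist [ 0.238 -0.582  0.372] [-0.29 -0.08 -0.95] 279.94916177374523
0.15 [-3.11241810e+00 -4.16143949e-01  2.66872493e-04] [ 0.16412317 -0.60267004  0.23051094]
```

View pics/scene0.png

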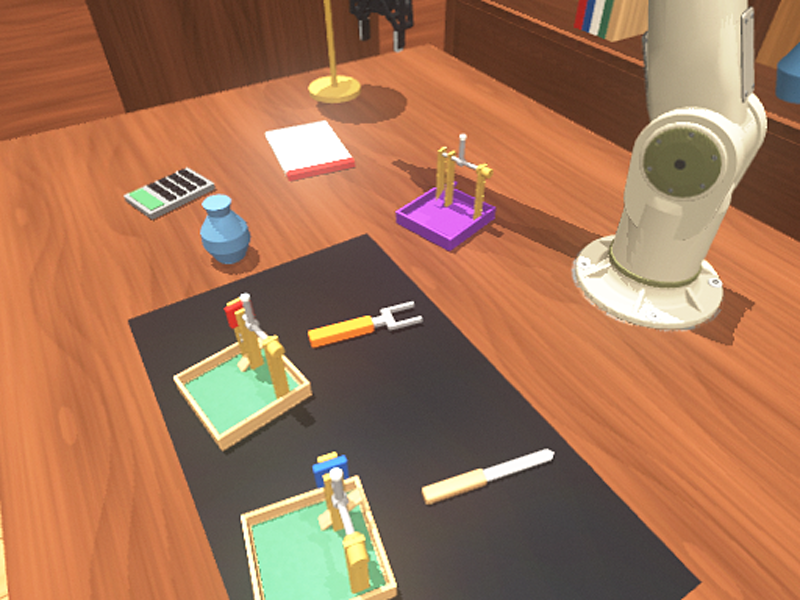

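View pics/side0.png

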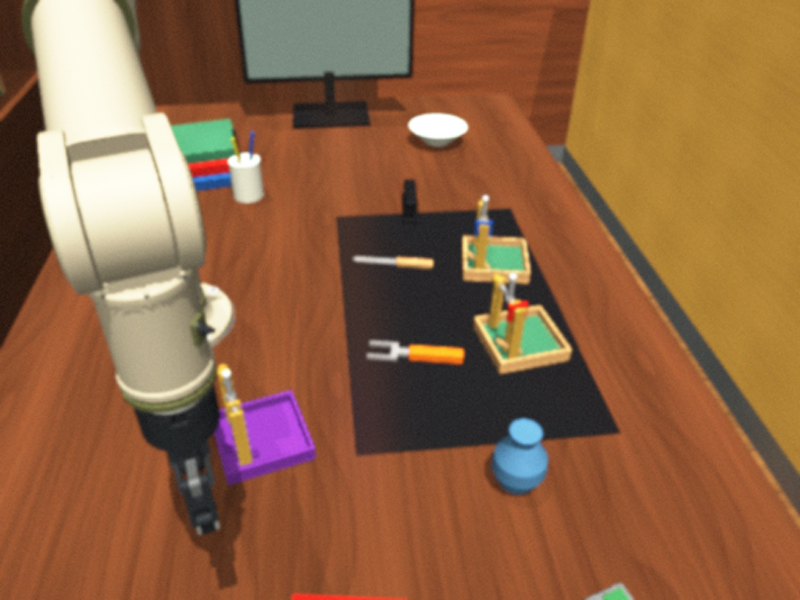

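Candidates seen in the 800x600 scene view:
- **Fork:** the orange-handled fork at (340,332). The wood-handled letter opener at (455,487) is rejected.
- **Stand:** the one with the red key at (245,370), pin tip (246,298), barrel (274,345). The blue-key twin at (320,530) and the purple look-alike at (447,200) are rejected.

Next I measure both and check them in one crop.

```bash
cat > m.py <<'E'
from h import *
def hsv(r): return cv2.cvtColor(r['img'],cv2.COLOR_RGB2HSV)
def measure(n):
    r=load(n); H=hsv(r); C=cloud(r); z=C[...,2]; near=(C[...,0]>.3)&(C[...,0]<.8)&(abs(C[...,1])<.25)
    # fork handle
    om=(H[...,0]>=8)&(H[...,0]<=22)&(H[...,1]>215)&(H[...,2]>150)&near&(z<.035)
    k,l,st,ce=cv2.connectedComponentsWithStats(om.astype(np.uint8)); 
    i=1+np.argmax(st[1:,4]); P=C[(l==i)&(z>.014)]
    rc=cv2.minAreaRect((P[:,:2]*1000).astype(np.float32)); print(n,'handle',ce[i],'n',len(P),'ztop',np.median(P[:,2]).round(4),'rect',np.round(rc[0],1),np.round(rc[1],1),round(rc[2],1))
    # red head
    rm=((H[...,0]<5)|(H[...,0]>174))&(H[...,1]>180)&near&(z>.07)
    if rm.sum(): Q=C[rm]; print(n,'red n',rm.sum(),'mean',np.median(Q,0).round(4),Q.min(0).round(3),Q.max(0).round(3))
    c=np.nanmedian(C[rm],0)
    # tall things near stand
    loc=(np.hypot(C[...,0]-c[0],C[...,1]-c[1])<.16)
    t=loc&(z>.145)&(z<.175)&(H[...,1]<90)
    print(n,'pin n',t.sum(),np.median(C[t],0).round(4),'ztop',C[t][:,2].max().round(4) if t.any() else 0, 'px',np.argwhere(t).mean(0)[::-1])
    b=loc&(z>.118)&(z<.135)&(H[...,1]>120)&~rm&(H[...,0]>12)&(H[...,0]<30)
    k,l,st,ce=cv2.connectedComponentsWithStats(b.astype(np.uint8),connectivity=8)
    for i in range(1,k):
        if st[i,4]>4: print(n,'brass',st[i,4],ce[i].round(),np.median(C[l==i],0).round(4))
    g=loc&(z>.022)&(z<.034)&(H[...,0]>8)&(H[...,0]<30)&(H[...,1]>40)
    k,l,st,ce=cv2.connectedComponentsWithStats(cv2.dilate(g.astype(np.uint8),np.ones((3,3))))
    i=1+np.argmax(st[1:,4]); P=C[(l==i)&g]
    rc=cv2.minAreaRect((P[:,:2]*1000).astype(np.float32)); print(n,'tray',len(P),np.round(rc[0],1),np.round(rc[1],1),round(rc[2],1),'\n',cv2.boxPoints(rc).round(0).tolist())
if __name__=='__main__':
    for n in('scene','side'): measure(n)
E
python3 m.py; python3 - <<'E'
from h import *
r=load('scene'); save('crop1',cv2.resize(r['img'][170:300,100:280],(800,578),interpolation=cv2.INTER_CUBIC))
E
```

```text
Traceback (most recent call last):
  File "m.py", line 27, in <module>
    for n in('scene','side'): measure(n)
                              ~~~~~~~^^^
  File "m.py", line 8, in measure
    i=1+np.argmax(st[1:,4]); P=C[(l==i)&(z>.014)]
        ~~~~~~~~~^^^^^^^^^^
ValueError: attempt to get argmax of an empty sequence
```

View pics/crop1.png

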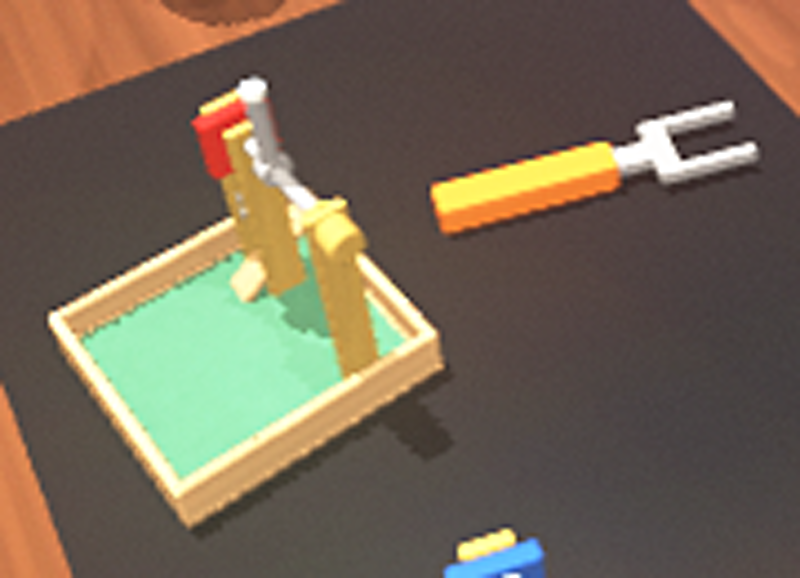

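The crop shows the fork (handle 435–620, 145–230; tines up to 755,150). It also shows the red-key stand, with pin tip at (253,85), red head at (220,135) and barrel at (335,225). The choice is right; now I debug the masks.

```bash
python3 - <<'E'
from h import *
from m import hsv
r=load('scene');H=hsv(r);C=cloud(r)
for n,(u,v) in dict(fork=(215,211),fork2=(225,208),red=(149,200),tip=(157,190),mat=(250,260)).items(): print(n,r['img'][v,u],H[v,u],C[v,u].round(3),r['depth'][v,u],plane(r,[[u,v]],.02).round(3))
r=load('side');H=hsv(r);C=cloud(r)
for n,(u,v) in dict(fork=(280,226),red=(330,199),tip=(327,177),mat=(250,260)).items(): print(n,r['img'][v,u],H[v,u],C[v,u].round(3),plane(r,[[u,v]],.02).round(3))
E
```

```text
fork [255 244  97] [ 28 158 255] [ 0.511 -0.154  0.021] 0.8639002 [[ 0.511 -0.155  0.02 ]]
fork2 [255 243  96] [ 28 159 255] [ 0.486 -0.151  0.02 ] 0.871983 [[ 0.486 -0.151  0.02 ]]
red [213  44  38] [  1 210 213] [ 0.649 -0.166  0.12 ] 0.75263923 [[ 0.632 -0.275  0.02 ]]
tip [255 255 255] [  0   0 255] [ 0.634 -0.132  0.167] 0.704468 [[ 0.602 -0.299  0.02 ]]
mat [75 69 69] [ 0 20 75] [ 0.506 -0.001  0.   ] 0.7845551 [[0.513 0.011 0.02 ]]
fork [254 196  41] [ 22 214 254] [ 0.508 -0.163  0.017] [[ 0.507 -0.166  0.02 ]]
red [229 172  68] [ 19 179 229] [ 0.636 -0.183  0.123] [[ 0.682 -0.06   0.02 ]]
tip [245 245 243] [ 30   2 245] [ 0.633 -0.143  0.168] [[0.702 0.054 0.02 ]]
mat [52 43 43] [ 0 44 52] [ 0.409 -0.271  0.002] [[ 0.407 -0.288  0.02 ]]
```

```bash
python3 - <<'E'
s=open('m.py').read()
s=s.replace("(H[...,0]<=22)&(H[...,1]>215)&(H[...,2]>150)","(H[...,0]<=32)&(H[...,1]>130)&(H[...,2]>150)&(z>.006)&(np.hypot(C[...,0]-.5,C[...,1]+.155)<.085)")
s=s.replace("(l==i)&(z>.014)]","(l==i)&(z>.017)]")
open('m.py','w').write(s)
E
python3 m.py
python3 - <<'E'
from h import *
from m import hsv
# steel fork points + pin axis by slices
for n in('scene','side'):
    r=load(n);H=hsv(r);C=cloud(r);z=C[...,2]
    t=(z>.007)&(z<.02)&(H[...,1]<110)&(C[...,0]<.47)&(C[...,0]>.33)&(abs(C[...,1]+.145)<.05)
    P=C[t];rc=cv2.minAreaRect((P[:,:2]*1000).astype(np.float32));print(n,'steel',len(P),rc,P[:,0].min(),P[:,0].max())
    loc=np.hypot(C[...,0]-.634,C[...,1]+.14)<.02
    for a,b in((.13,.14),(.14,.15),(.15,.16),(.16,.172)):
        Q=C[loc&(z>a)&(z<b)&(H[...,1]<90)]; print(n,a,len(Q),Q.mean(0).round(4),Q.std(0).round(4)) if len(Q) else 0
E
```

```text
scene handle [217.31414868 211.23741007] n 287 ztop 0.0201 rect [ 503.6 -156.8] [24.2 98.5] 76.6
scene red n 79 mean [ 0.6515 -0.1662  0.1196] [ 0.635 -0.173  0.095] [ 0.658 -0.164  0.129]
scene pin n 53 [ 0.6358 -0.1338  0.1595] ztop 0.1678 px [156.77358491 192.8490566 ]
scene brass 16 [152. 201.] [ 0.644  -0.1573  0.1224]
scene brass 43 [174. 221.] [ 0.6273 -0.0823  0.1211]
scene tray 456 [ 669.9 -132.3] [139.  136.8] 8.7 
 [[591.0, -75.0], [612.0, -210.0], [749.0, -189.0], [728.0, -54.0]]
side handle [279.1218638  226.21863799] n 152 ztop 0.0188 rect [ 505.8 -160. ] [26.  97.3] 76.0
side red n 35 mean [ 0.63   -0.1758  0.1215] [ 0.626 -0.18   0.101] [ 0.66  -0.167  0.129]
side pin n 28 [ 0.637  -0.1414  0.1582] ztop 0.1676 px [327.82142857 179.42857143]
side brass 34 [319. 179.] [ 0.6287 -0.0904  0.1223]
side brass 6 [329. 194.] [ 0.6387 -0.1602  0.1239]
side brass 29 [333. 199.] [ 0.646  -0.1834  0.1216]
side tray 371 [ 672.9 -133.2] [142.6 139.4] 8.9 
 [[592.0, -75.0], [613.0, -213.0], [754.0, -191.0], [733.0, -53.0]]
scene steel 249 ((415.29931640625, -138.77490234375), (45.65253448486328, 78.3066177368164), 78.23600006103516) 0.37553584356520353 0.455628509512261
scene 0.13 20 [ 0.6356 -0.1344  0.1348] [0.0029 0.0011 0.0029]
scene 0.14 15 [ 0.6351 -0.1336  0.1452] [0.0025 0.0013 0.0028]
scene 0.15 17 [ 0.6356 -0.1332  0.155 ] [0.0024 0.0012 0.0028]
scene 0.16 26 [ 0.6356 -0.1356  0.1653] [0.0027 0.0031 0.0019]
side steel 158 ((419.0483703613281, -141.52906799316406), (47.35142517089844, 73.0425033569336), 75.64017486572266) 0.3787693060478862 0.455967748634772
side 0.13 10 [ 0.6366 -0.1418  0.1356] [0.0023 0.0029 0.0032]
side 0.14 11 [ 0.6363 -0.141   0.1463] [0.0027 0.0023 0.0027]
side 0.15 10 [ 0.6368 -0.142   0.1561] [0.0026 0.0017 0.0028]
side 0.16 11 [ 0.6381 -0.1395  0.1643] [0.0032 0.0025 0.0021]
```

```bash
cat >> h.py <<'E'
from scipy.spatial.transform import Rotation as Ro
def ori(yaw): return (Ro.from_euler('z',yaw,degrees=True)*Ro.from_euler('x',180,degrees=True)).as_rotvec()
SY=8.9; SO=np.array([.6414,-.1703])       # stand yaw, origin
def S(x,y,z): 
    a=np.radians(SY); return np.array([SO[0]+x*np.cos(a)-y*np.sin(a),SO[1]+x*np.sin(a)+y*np.cos(a),z])
FY=167.; FO=np.array([.485,-.1535])
E
python3 - <<'E'
from h import *
s=bot.get_state();R=Ro.from_rotvec(s['orientation']).as_matrix()
W=np.linalg.inv(load('wrist')['world_to_cam'])
print('cam in tool',(R.T@(W[:3,3]-s['position'])).round(3),'tool yaw',np.degrees(np.arctan2(R[1,0],R[0,0])))
for o in(0,180):
    for nm,p,y in(('fork',[*FO,.003],FY),('up',[*FO,.25],FY),('pinup',S(.088,.034,.25),SY+180),('pin',S(.088,.034,.139),SY+180),('push',S(.088,.074,.139),SY+180),('alt',S(-.088,.034,.139),SY)):
        q=bot.ik(list(p),ori(y+o)); print(o,nm,np.round(p,3),None if q is None else np.round(q,2))
E
```

```text
cam in tool [ 0.076 -0.    -0.142] tool yaw 15.231060245983763
0 fork [ 0.485 -0.154  0.003] [ 0.75  0.45 -0.6   1.91  0.33  0.87  1.32]
0 up [ 0.485 -0.154  0.25 ] [ 0.81  0.17 -0.64  1.63  0.1   1.37  1.5 ]
0 pinup [ 0.723 -0.123  0.25 ] [ 0.45  0.72 -0.68  0.93  0.43  1.61  1.65]
0 pin [ 0.723 -0.123  0.139] [ 0.48  0.76 -0.67  1.11  0.45  1.4   1.61]
0 push [ 0.717 -0.084  0.139] [ 0.45  0.74 -0.68  1.15  0.45  1.39  1.55]
0 alt [ 0.549 -0.15   0.139] [ 0.55  0.36 -0.42  1.64  0.16  1.17 -1.33]
180 fork [ 0.485 -0.154  0.003] [ 0.53  0.4  -0.33  1.92  0.17  0.84 -1.7 ]
180 up [ 0.485 -0.154  0.25 ] [ 0.61  0.15 -0.4   1.64  0.06  1.37 -1.6 ]
180 pinup [ 0.723 -0.123  0.25 ] [ 0.35  0.67 -0.45  0.93  0.27  1.58 -1.42]
180 pin [ 0.723 -0.123  0.139] [ 0.36  0.71 -0.42  1.12  0.28  1.36 -1.44]
180 push [ 0.717 -0.084  0.139] [ 0.33  0.69 -0.45  1.16  0.28  1.35 -1.5 ]
180 alt [ 0.549 -0.15   0.139] [ 0.75  0.41 -0.69  1.63  0.27  1.2   1.73]
```

```bash
python3 - <<'E'
from h import *
bot.move_pose([*FO,.25],ori(FY))
r=grab('wrist')
from m import hsv
H=hsv(r);C=cloud(r);z=C[...,2]
om=(H[...,0]>=8)&(H[...,0]<=32)&(H[...,1]>130)&(z>.012)&(z<.03)&(np.hypot(C[...,0]-.5,C[...,1]+.155)<.085)
P=C[om]; print('handle',len(P),P[:,2].mean(),cv2.minAreaRect((P[:,:2]*1000).astype(np.float32)) if len(P) else '')
t=(z>.007)&(z<.025)&(C[...,0]<.47)&(C[...,0]>.33)&(abs(C[...,1]+.145)<.05)
P=C[t]; print('steel',len(P),cv2.minAreaRect((P[:,:2]*1000).astype(np.float32)) if len(P) else '')
save('wrist1',r['img']); print(bot.get_state()['time_s'],bot.get_state()['position'])
E
```

```text
handle 582 0.019134958024456524 ((501.9367980957031, -157.21165466308594), (21.848337173461914, 99.09806823730469), 77.36222839355469)
steel 1043 ((424.6804504394531, -141.3626251220703), (42.04630661010742, 95.31086730957031), 78.45587158203125)
2.1917 [ 0.48474196 -0.15472697  0.24985849]
```

View pics/wrist1.png

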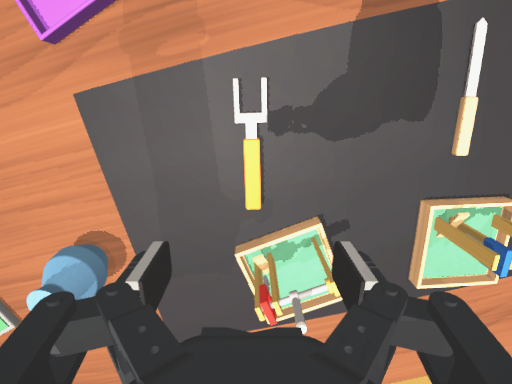

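The wrist view shows the fork centred (handle 253,172, tines 250,95). The stand with the red key (265,300) and its pin tip (300,325) lie clear of the open fingers. The handle measures 22 x 99 mm, which matches, so I grasp it.

```bash
sed -i 's/^FY=.*/FY=167.7; FO=np.array([.4825,-.1530])/' h.py && python3 - <<'E'
from h import *
bot.move_straight([*FO,.06],ori(FY),velocity=.25)
print(bot.move_straight([*FO,.003],velocity=.08,guard=8))
bot.clamp(); s=bot.get_state(); print(s['opening'],s['gripper_force'],s['position'])
bot.move_straight([*FO,.25],velocity=.2)
bot.move_pose(S(.088,.034,.25).tolist(),ori(SY+180))
s=bot.get_state(); print(s['opening'],s['gripper_force'],s['position'],s['time_s'])
from m import hsv
for n in('wrist','side','scene'):
    r=grab(n);H=hsv(r);C=cloud(r);z=C[...,2]
    t=(z>.235)&(z<.285)&(C[...,0]<.71)&(C[...,0]>.58)&(C[...,1]<-.07)&(C[...,1]>-.2)&(H[...,1]<110)
    P=C[t]; print(n,len(P),np.median(P[:,2]).round(4) if len(P) else '',cv2.minAreaRect((P[:,:2]*1000).astype(np.float32)) if len(P) else '')
    q=(z>.13)&(z<.16)&(np.hypot(C[...,0]-.636,C[...,1]+.138)<.02)&(H[...,1]<90)
    print('pin',q.sum(),C[q].mean(0).round(4) if q.any() else '')
save('wrist2',load('wrist')['img'])
E
```

```text
False
0.24210714370207564 59.88859534263611 [ 0.4828832  -0.15308992  0.00343653]
0.24188395193022433 59.18587803840637 [ 0.72266169 -0.12322904  0.24996085] 6.9167
wrist 7046 0.2599 ((664.8379516601562, -132.0681610107422), (95.42989349365234, 42.3828239440918), 9.673468589782715)
pin 4 [ 0.6392 -0.1359  0.1363]
side 226 0.2592 ((658.3059692382812, -134.71932983398438), (80.36941528320312, 44.72147750854492), 11.974936485290527)
pin 28 [ 0.6366 -0.1411  0.1447]
scene 528 0.2613 ((665.3806762695312, -132.66845703125), (96.00244140625, 43.813720703125), 9.576542854309082)
pin 53 [ 0.6357 -0.1339  0.1444]
```

View pics/wrist2.png

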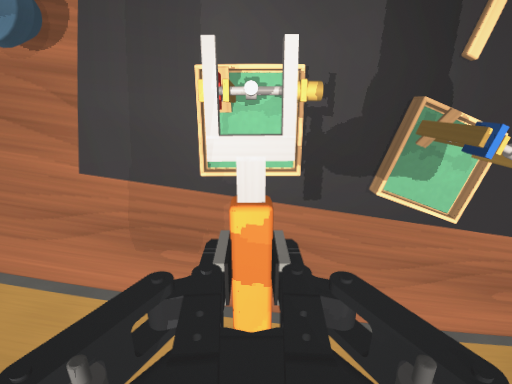

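The wrist view shows the pin tip (250,88) centred between the tines (208 and 290), with the barrel on the right at (312,90), which is the stand's +y. Now I descend and push.

```bash
python3 - <<'E'
from h import *
d=S(0,1,0)-S(0,0,0)
print('hit',bot.move_straight(S(.088,.034,.18).tolist(),velocity=.15,guard=5))
print('hit',bot.move_straight(S(.088,.034,.139).tolist(),velocity=.05,guard=3))
bot.pause(.2); f0=bot.get_state()['contact_force']
for y in(.040,.045,.050,.060,.070,.0725):
    bot.move_straight(S(.088,y,.139).tolist(),velocity=.05); bot.pause(.15)
    s=bot.get_state(); print(y,'f',round(float((s['contact_force']-f0)@d),2),(s['position']-S(.088,y,.139)).round(4))
print(s['time_s'])
from m import hsv
for n in('scene','side','wrist'):
    r=grab(n);H=hsv(r);C=cloud(r);z=C[...,2]
    q=(z>.152)&(z<.172)&(np.hypot(C[...,0]-.632,C[...,1]+.11)<.035)&(H[...,1]<90)
    print(n,'pin',q.sum(),C[q].mean(0).round(4) if q.any() else '')
    rm=((H[...,0]<5)|(H[...,0]>174))&(H[...,1]>170)&(np.hypot(C[...,0]-.67,C[...,1]+.14)<.1)&(z>.005)
    print('red',rm.sum(),np.median(C[rm],0).round(3) if rm.any() else '')
a=load('scene')['img'][150:310,80:290]; b=load('wrist')['img']
save('push',np.hstack([cv2.resize(a,(420,320)),cv2.resize(b,(380,320))]))
E
```

```text
hit False
hit False
0.04 f 0.82 [ 0. -0.  0.]
0.045 f -1.15 [ 0.     -0.0004 -0.    ]
0.05 f -0.97 [-0.     -0.0001 -0.    ]
0.06 f -0.84 [ 0.     -0.0002  0.    ]
0.07 f -3.5 [ 0.     -0.0002 -0.    ]
0.0725 f -2.14 [-0. -0. -0.]
11.4667
scene pin 45 [ 0.6313 -0.108   0.1619]
red 66 [ 0.658 -0.161  0.046]
side pin 21 [ 0.6331 -0.113   0.1614]
red 6 [ 0.666 -0.166  0.046]
wrist pin 677 [ 0.6304 -0.1094  0.1652]
red 483 [ 0.657 -0.162  0.052]
```

View pics/push.png

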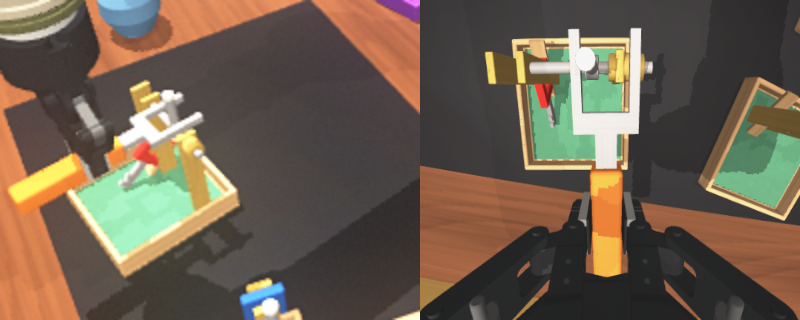

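The pictures show the red key off the bar, lying in the tray (head z about 0.046), and the pin moved about 27 mm. I let the bar return, raise the fork and lay it back on the desk.

```bash
python3 - <<'E'
from h import *
bot.move_straight(S(.088,.034,.139).tolist(),velocity=.05); bot.pause(.2)
bot.move_straight(S(.088,.034,.25).tolist(),velocity=.12)
P=FO+np.array([-.015,0])
bot.move_pose([*P,.25],ori(FY))
bot.move_straight([*P,.03],velocity=.2)
print(bot.move_straight([*P,.0035],velocity=.04,guard=6), bot.get_state()['position'])
bot.open(); bot.pause(.3)
bot.move_straight([*P,.25],velocity=.2); bot.pause(.3)
print(bot.get_state()['time_s'])
from m import hsv
for n in('scene','side'):
    r=grab(n);H=hsv(r);C=cloud(r);z=C[...,2]
    q=(z>.145)&(z<.172)&(np.hypot(C[...,0]-.636,C[...,1]+.13)<.04)&(H[...,1]<90)
    print(n,'pin',q.sum(),C[q].mean(0).round(4) if q.any() else '')
    rm=((H[...,0]<5)|(H[...,0]>174))&(H[...,1]>170)&(np.hypot(C[...,0]-.67,C[...,1]+.14)<.1)&(z>.005)
    if rm.any(): print('red',rm.sum(),np.median(C[rm],0).round(3),C[rm][:,2].max())
    om=(H[...,0]>=8)&(H[...,0]<=32)&(H[...,1]>130)&(z>.008)&(z<.05)&(np.hypot(C[...,0]-.49,C[...,1]+.155)<.08)
    print('handle',om.sum(),np.median(C[om],0).round(3) if om.any() else '')
save('end',cv2.resize(load('scene')['img'][150:384,60:372],(800,600)))
E
```

```text
True [ 0.46686946 -0.15289927  0.00342331]
19.3417
scene pin 54 [ 0.6356 -0.1345  0.159 ]
red 79 [ 0.657 -0.161  0.05 ] 0.06403154353721718
handle 390 [ 0.49  -0.153  0.019]
side pin 26 [ 0.6377 -0.1405  0.1573]
red 5 [ 0.664 -0.168  0.046] 0.0519295373434735
handle 258 [ 0.489 -0.163  0.018]
```

View pics/end.png

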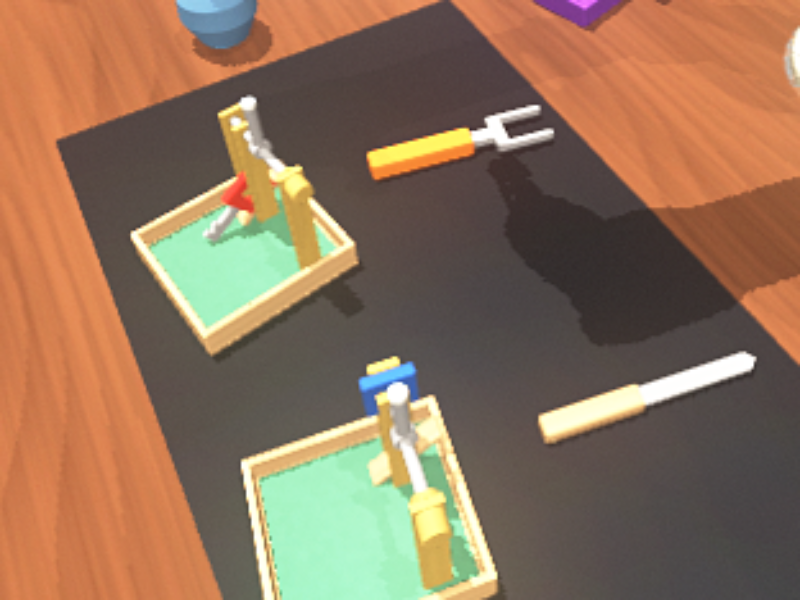

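The red key lies in its tray (240,200), with its pin back at rest (250,105). The fork is flat on the desk (440,150), and the blue key still hangs (388,388).

```bash
python3 -c "
from rig import bot
print(bot.close_job())"
```

```text
the job is handed in; nothing more can be done
None
```

The job is handed in: the last camera check showed the red key in its tray, the bar back at rest, the fork lying on the desk clear of the stand, and the blue key still hanging; no verdict was returned.

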